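Stand the round flask in its cork ring and uncap it

ROBOT

A 6-joint arm with a two-finger parallel gripper is mounted at the origin on the work surface. World frame = base frame: x ahead of the robot, y to its left, z up, the work surface at z = 0. Lengths are in m, angles in rad, forces in N, time in s.
With the tool pointing down it reaches from about 0.35 to 0.775 m from the base axis. Payload 5.5 kg.
Tool frame: the origin (TCP) lies between the finger pads; the fingertips stand 11 mm ahead of it and the grasp point (between the pads) lies 8 mm behind it (tips_ahead is the distance from the TCP to the fingertips, in m); z points along the fingers, y is the line along which they close (so a half turn about z gives the same grasp; the last joint's range is limited). The gripper opens to 85 mm and grips with 20 to 120 N. Pads are 22 mm wide; open, the fingers measure 114 mm over their backs; the gripper's body (76 mm by 85 mm) begins 54 mm behind the grasp point. The pads swing forward as they close: fully open they stand 13 mm farther back than shut.
Start: joints at [-1.431, 0.313, 0.046, 1.304, 0, 1.431], TCP at [0.159, -0.553, 0.242] pointing down, gripper open.
Joint ranges: [-2.76, 2.76], [-0.86, 1.69], [-1.03, 1.26], [-2.2, 2.34], [-1.47, 1.5], [-3.14, 3.14]. Speed limits (rad/s): [2.57, 2.57, 3.14, 3.14, 3.14, 3.14].

INTERFACE

Orientations are given as a unit quaternion [w, x, y, z].
In Python, from workcell import * gives the robot as it stands. The module is installed in compiled form; this text tells all that it offers.
- The arm moves only by the tool jog_arm, never from a script. Its argument "moves" is a list of rows, each an object with "fingers": the closure, from 0 (fully open) to 1 (shut); "slide": the shift along the tool's x, y, z in mm, a list of three; "angular": the turn, a rotation vector about the tool's x, y, z in degrees, a list of three. A call has 1 to 10 rows; each row is the pose to reach, as a shift and turn from the pose commanded when the call began, along the tool's axes at that moment; what a row does not reach only later rows make up. A row lasts 1/12 s, in which the tool goes at most 41.7 mm and 7.16 degrees, less where a joint would pass 70% of its speed; a pose out of reach is approached as far as the arm can. A call with a gripper value outside its range is refused whole. The fingers move at their own pace and stop on an object; "squeeze" is the grip in N (left out, the last holds). Time passes only in rows, so rows that repeat a pose let the fingers close. It gives the time, the measured TCP pose, the force, the opening and the grip force at its end, in the units of the state.
- get_state(): the state, without advancing time (a new reading comes with each control period).
- read_camera(name): name is "scene" or "side" or "wrist"; returns a dict with "color" (400x640x3 uint8, red, green, blue), "fovy" (degrees; the focal length in pixels is half the picture's height over the tangent of half this angle, whatever the lens; pixels are square), "cx", "cy" (the principal point, pixels), "world_from_camera" (4x4, takes a point from camera to world coordinates); the wrist camera has in their place "tool_from_camera" (4x4, takes a point from camera to tool coordinates, whose origin is the TCP and whose axes are the flange's). Camera axes: x right, y down, z forward; pixel columns grow to the right and rows downward; lengths in m; the calibration is good to about 2 mm. A picture is of the moment at which its call begins: read the wrist's pose just before it. There is no depth.
- hand_in(): hands the job in; it is judged then, once.
Trained networks look in a picture, given as the dict that the camera call returned (one of the last four; its "shot" number tells which), for a name from the list of things; names that differ only in an ending like _2 or _b are one class to them, and where a whole thing is asked for, a point or a joint stands for the part that bears it (a point fixed in the world has none). Each returns a list of dicts, best first, with "p" (0 to 1); they miss things now and then, are a little off and sometimes report something else, mostly with a low value. They report only what shows in the picture. A call takes as long as a camera call. They do not tell look-alikes from the thing itself.
- look_for(target, picture): "point" ([column, row] in pixels, amid what is visible of it).
- tip_of(target, picture): "point" ([column, row] in pixels: a listed point, or the origin of a listed thing).
The state is a dict: "clock": time; "joint_pos": joint angles; "qvel": joint speeds; "tau": joint torques, N m; "tcp_pos": TCP position; "orientation": TCP orientation; "wrist_force": force on the tool from outside, world axes, zero at the start; "ft_torque": the same for the moment, N m; "finger_gap": finger opening in m; "grip_force": force on a finger pad.
Only numpy, scipy, OpenCV 4.12 (cv2) and the standard library are available. Lean on these libraries where they do the work, as an engineer would, in place of code of your own. Each camera call takes 0.05 s, during which the arm holds its last target. There are 200 camera calls.

TASK

Take the round-bottomed amber flask out of the foam cradle with its red cap still on, set it down gently, upright, in the cork ring on the turntable and let go of it so that it stands there by itself. Then lift the loose red cap off and set it, open end down, in the round recess of the wooden cap holder. The flask must be left standing upright in the ring; do not drop it, and leave the other things on the bench where they are.

Things in the scene. Friction and masses are not known exactly. Their poses are not given: they have to be found in the camera images.
- flask: Amber glass flask, about 0.18 kg: round belly 64 mm across; straight neck 30 mm across, 60 to 100 mm above the bottom, with a black band from 66 to 94 mm; then a flat shoulder with a white tapered nozzle (18 mm wide, 16 mm high) inside the cap. 126 mm tall with cap. Origin: bottom of the belly; z along the neck towards the nozzle. Starts leaning 0.6 rad from vertical in the cradle.
- flask_belly (a point): Centre of the flask's ball belly, 32 mm from the bottom; frame as the flask's.
- flask_neck (a point): Point on the flask's axis 82 mm from the bottom, in the middle of the black neck band; frame as the flask's.
- cap: Loose red cylindrical cap, 27 mm across, 26 mm high, 15 g, over the nozzle and resting on the flask's shoulder (narrower than the neck below). Bore 21 mm wide, 20 mm deep, 2 mm of play round the nozzle; comes off along the neck without force, clear after 20 mm. Origin: centre of its open lower rim; z towards its closed end.
- cradle: Grey foam cradle, fixed: block 90 x 90 x 20 mm with a square pocket 44 mm wide for the flask's belly (belly centre 43 mm above the origin); at its -x side a saddle 30 mm wide carries the underside of the neck. Origin: centre of its underside. The flask's neck points to the cradle's -x and up.
- wheel: Low turntable, fixed (it does not turn): aluminium disc 130 mm across, its upper face 38 mm above the table, with a cork ring fixed in its centre: outside 88 mm, hole 44 mm, 26 mm high. Origin at the centre of the foot, on the table.
- ring_top (a point): Centre of the cork ring's upper edge, 64 mm above the table. A flask seated upright has its belly centre 23 mm above this point (bottom 9 mm below it).
- holder: Wooden cap holder, fixed: block 75 x 75 x 20 mm with one round recess in its top, 35 mm across and 8 mm deep. Origin at the centre of its underside.
- well_floor (a point): Centre of the floor of the holder's recess, 12 mm above the table; the holder's top is 8 mm higher.
- tape: Bystander, not to be disturbed: roll of white masking tape, 96 mm across, 24 mm high, hole 76 mm; origin at the centre of its underside
- brush: Bystander, not to be disturbed: paint brush lying flat; origin about its middle, on the table
- jar: Bystander, not to be disturbed: small closed jar with a black lid, 52 mm across, 60 mm high; origin at the centre of its underside
- cup: Bystander, not to be disturbed: blue ceramic cup, 72 mm across, 85 mm high; origin at the centre of its underside
- puck: Bystander, not to be disturbed: brass disc weight, 48 mm across, 22 mm high; origin at the centre of its underside
- dish: Bystander, not to be disturbed: white ceramic bowl, 100 mm across, 30 mm high; origin at the centre of its underside
- spatula: Bystander, not to be disturbed: spatula lying flat; origin about its middle, on the table
Things that resemble listed ones, but are neither listed nor needed, are in the scene too. Leave any green or purple look-alike of the holder alone.

How it is judged:
By the outcome, as a careful person would: the job done as asked, in the order asked, and still so for the second after the job is handed in, with the robot touching nothing.
It also fails if it takes over 61 s, if anything falls off the work surface, if the arm or the gripper's body presses on something with over 40 N, if the wrist force passes 120 N, or if a joint passes its speed limit or range.

## Working session

There is one attempt and no reset: what is moved stays moved. The work goes in short steps, Python scripts to look and compute and a tool call to move; the robot and the scene stay as the last step left them, time stands still between calls to the robot, and variables do not carry over. Pictures are saved under pics/ and viewed, at most 10 in all, crops included, and the job is handed in when it is done.

Besides the shell and the picture viewer there is one more tool, called after "Request:" as name([rows], argument=value, ...), one row to a line, values as JSON. jog_arm: Moves the arm, as the interface text tells. Its arguments: {"type":"object","properties":{"moves":{"type":"array","items":{"type":"object","properties":{"fingers":{"type":"number"},"slide":{"type":"array","items":{"type":"number"}},"angular":{"type":"array","items":{"type":"number"}}}}},"squeeze":{"type":"number"}},"required":["moves"]}

```bash
mkdir -p pics
cat > h.py <<'E'
from workcell import *
import numpy as np, cv2
from scipy.spatial.transform import Rotation as R
def Rq(q): return R.from_quat([q[1],q[2],q[3],q[0]])
def T_tool():
    s=get_state(); T=np.eye(4); T[:3,:3]=Rq(s["orientation"]).as_matrix(); T[:3,3]=s["tcp_pos"]; return T
def cam(name):
    T=T_tool(); p=read_camera(name)
    p["W"]=np.array(p["world_from_camera"]) if "world_from_camera" in p else T@np.array(p["tool_from_camera"])
    return p
def ray(p,px):
    f=200/np.tan(np.radians(p["fovy"])/2)
    d=p["W"][:3,:3]@np.array([(px[0]-p["cx"])/f,(px[1]-p["cy"])/f,1]); return p["W"][:3,3],d/np.linalg.norm(d)
def atz(p,px,z):
    o,d=ray(p,px); return o+d*(z-o[2])/d[2]
def proj(p,X):
    f=200/np.tan(np.radians(p["fovy"])/2); c=np.linalg.inv(p["W"])@np.append(X,1); return np.array([p["cx"]+f*c[0]/c[2],p["cy"]+f*c[1]/c[2]])
def tri(obs):
    A=np.zeros((3,3));b=np.zeros(3)
    for p,px in obs:
        o,d=ray(p,px);M=np.eye(3)-np.outer(d,d);A+=M;b+=M@o
    X=np.linalg.solve(A,b); return X,[np.round(proj(p,X)-px,1) for p,px in obs]
def save(p,n): cv2.imwrite("pics/"+n,p["color"][:,:,::-1])
E
python3 - <<'E'
from h import *
np.set_printoptions(precision=3,suppress=True)
ps={n:cam(n) for n in("scene","side")}
for n,p in ps.items(): print(n,p["W"][:3,3],p["W"][:3,2],p["fovy"])
print(get_state())
im=[cv2.resize(p["color"],(480,300),interpolation=cv2.INTER_AREA) for p in ps.values()]
save(ps["scene"],"scene.png");save(ps["side"],"side.png")
Z=dict(flask_belly=.043,flask_neck=.09,cap=.1,ring_top=.064,well_floor=.012,wheel=0,holder=0,cradle=0,tape=0,jar=0,cup=0,puck=0,dish=0,brush=0,spatula=0)
for t,z in Z.items():
  for n,p in ps.items():
    for d in tip_of(t,p)[:3]: print(t,n,np.round(d["point"]),round(d["p"],2),atz(p,d["point"],z))
E
```

```text
scene [ 1.092 -0.248  1.131] [-0.453  0.193 -0.87 ] 52.53946455995839
side [-0.05   0.923  0.969] [ 0.424 -0.659 -0.621] 47.28284092714895
{'clock': 0.1, 'joint_pos': array([-1.431,  0.314,  0.045,  1.304,  0.   ,  1.431]), 'qvel': array([ 0.   , -0.001,  0.003, -0.001, -0.   ,  0.001]), 'tau': array([  0.003, -48.173,  29.924,   0.013,  -0.   ,   0.   ]), 'tcp_pos': array([ 0.159, -0.552,  0.241]), 'orientation': array([-0.001,  0.99 ,  0.139,  0.   ]), 'wrist_force': array([ 0.045, -0.082, -0.204]), 'ft_torque': array([-0.018, -0.025,  0.021]), 'grip_force': 0.0, 'finger_gap': 0.08546415109285141}
flask_belly scene [419. 164.] 0.55 [0.552 0.333 0.043]
flask_belly side [255. 280.] 0.97 [0.541 0.328 0.043]
flask_neck scene [413. 153.] 0.62 [0.531 0.312 0.09 ]
flask_neck scene [282. 289.] 0.38 [ 0.776 -0.216  0.09 ]
flask_neck side [263. 272.] 0.88 [0.51  0.323 0.09 ]
flask_neck side [253. 280.] 0.25 [0.514 0.359 0.09 ]
cap scene [412. 142.] 0.57 [0.499 0.326 0.1  ]
cap side [261. 267.] 0.52 [0.519 0.319 0.1  ]
ring_top scene [247. 230.] 0.58 [ 0.57  -0.247  0.064]
ring_top side [353.
[... 1092 characters left out ...]
 0.   ]
jar scene [416. 165.] 0.37 [0.53  0.345 0.   ]
jar side [356. 263.] 0.69 [0.36  0.091 0.   ]
cup scene [362. 266.] 0.77 [0.777 0.026 0.   ]
cup side [262. 206.] 0.69 [0.756 0.03  0.   ]
puck side [388. 228.] 0.77 [ 0.35  -0.097  0.   ]
dish scene [466. 169.] 0.76 [0.608 0.491 0.   ]
dish side [198. 325.] 0.61 [0.596 0.493 0.   ]
dish side [261. 205.] 0.32 [0.761 0.027 0.   ]
brush scene [284. 289.] 0.91 [ 0.753 -0.207  0.   ]
brush side [301. 173.] 0.94 [ 0.751 -0.196  0.   ]
spatula scene [172. 273.] 0.69 [ 0.582 -0.488  0.   ]
spatula scene [272. 169.] 0.68 [ 0.359 -0.101  0.   ]
spatula scene [421. 169.] 0.66 [0.55  0.353 0.   ]
spatula side [378. 148.] 0.64 [ 0.59  -0.503  0.   ]
```

View pics/scene.png

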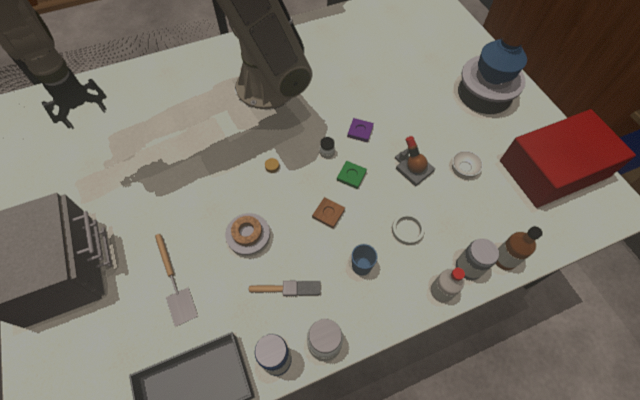

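View pics/side.png

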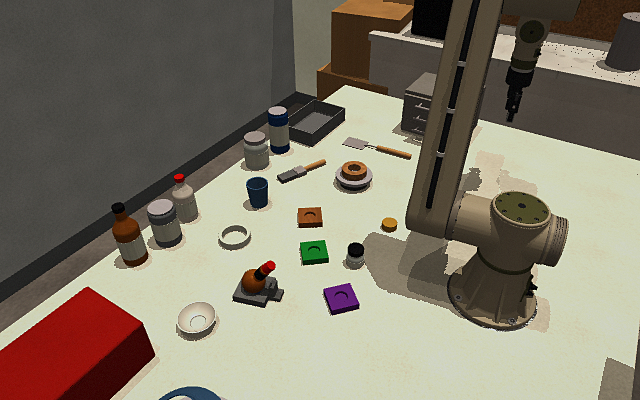

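The scene and side views show the flask in its cradle near (0.545, 0.33), the neck leaning towards the robot. The cork ring is near (0.565, -0.245). The wooden holder is the brown one near (0.578, 0.0), at scene pixel (329, 211). I'm moving in for wrist views, ring first.

Request:
jog_arm([
  {"slide":[400,-215,-60],"fingers":0},
  {"slide":[400,-215,-60]},
  {"slide":[400,-215,-60]},
  {"slide":[400,-215,-60]},
  {"slide":[400,-215,-60]},
  {"slide":[400,-215,-60]},
  {"slide":[400,-215,-60]},
  {"slide":[400,-215,-60]},
  {"slide":[400,-215,-60]},
  {"slide":[400,-215,-60]},
])

```text
schema error: expected keys fingers, slide, angular
```

Run:
```python
from h import *
np.set_printoptions(precision=3,suppress=True)
p=cam("wrist"); save(p,"w1.png"); print(np.array(p["tool_from_camera"]),p["fovy"]); s=get_state(); print(s["tcp_pos"],s["orientation"],s["joint_pos"])
for t,z in dict(ring_top=.064,wheel=0,well_floor=.012,holder=0).items():
    for d in tip_of(t,p)[:3]: print(t,np.round(d["point"]),round(d["p"],2),atz(p,d["point"],z))
T=T_tool()
for X in((.5,.25,.3),(.45,.2,.35)): print(T[:3,:3].T@(np.array(X)-T[:3,3])*1000)
```

```text
[[ 0.001 -0.952 -0.305  0.078]
 [ 1.     0.     0.001  0.   ]
 [-0.001 -0.305  0.952 -0.132]
 [ 0.     0.     0.     1.   ]] 66.5790062013923
[ 0.159 -0.553  0.242] [0.    0.99  0.139 0.   ] [-1.431  0.313  0.046  1.304  0.     1.431]
[ 549.605 -677.221  -57.725]
[ 487.74  -642.971 -107.722]
```

Request:
jog_arm([
  {"slide":[400,-215,-60],"fingers":0,"angular":[0,0,0]},
  {"slide":[400,-215,-60],"fingers":0,"angular":[0,0,0]},
  {"slide":[400,-215,-60],"fingers":0,"angular":[0,0,0]},
  {"slide":[400,-215,-60],"fingers":0,"angular":[0,0,0]},
  {"slide":[400,-215,-60],"fingers":0,"angular":[0,0,0]},
  {"slide":[400,-215,-60],"fingers":0,"angular":[0,0,0]},
  {"slide":[400,-215,-60],"fingers":0,"angular":[0,0,0]},
  {"slide":[400,-215,-60],"fingers":0,"angular":[0,0,0]},
  {"slide":[400,-215,-60],"fingers":0,"angular":[0,0,0]},
  {"slide":[400,-215,-60],"fingers":0,"angular":[0,0,0]},
])

```text
clock: 2.68
tcp_pos: [0.4556, -0.2626, 0.2975]
orientation: [0.0, 0.99, 0.139, 0.0]
wrist_force: [1.3, -0.7, 0.2]
finger_gap: 0.0852
grip_force: 0.0
```

Run:
```python
from h import *
np.set_printoptions(precision=3,suppress=True)
p=cam("wrist"); save(p,"w1.png"); s=get_state(); print(s["tcp_pos"],s["orientation"],s["joint_pos"])
for t,z in dict(ring_top=.064,wheel=0,well_floor=.012,holder=0).items():
    for d in tip_of(t,p)[:3]: print(t,np.round(d["point"]),round(d["p"],2),atz(p,d["point"],z))
T=T_tool()
for X in((.45,.2,.3),(.45,.2,.35)): print(T[:3,:3].T@(np.array(X)-T[:3,3])*1000)
```

```text
[ 0.46  -0.258  0.298] [-0.001  0.99   0.143  0.003] [-0.665  0.208  0.043  1.403  0.005  2.19 ]
ring_top [335.  75.] 0.85 [ 0.562 -0.249  0.064]
wheel [336.  78.] 0.8 [ 0.564 -0.252  0.   ]
well_floor [28. 53.] 0.67 [0.485 0.125 0.012]
holder [34. 51.] 0.66 [0.488 0.128 0.   ]
[ 124.428 -447.173   -3.429]
[ 124.399 -447.167  -53.429]
```

View pics/w1.png

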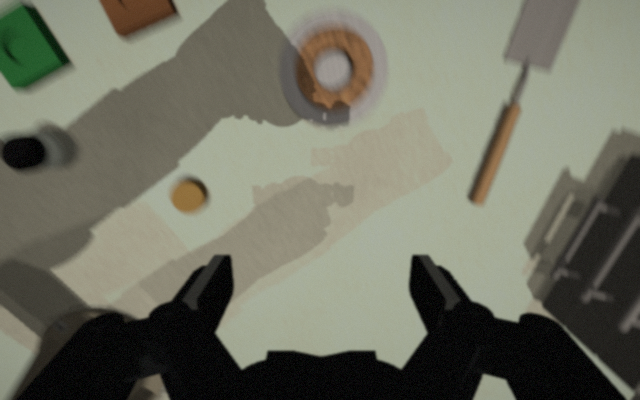

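The ring is in view at pixel (335, 70), the picture blurred by motion. Its position agrees with the other views at about (0.563, -0.248). I'm going on to the flask while turning the wrist.

Request:
jog_arm([
  {"slide":[11,-40,-3],"fingers":0,"angular":[0,0,-7]},
  {"slide":[22,-80,-6],"fingers":0,"angular":[0,0,-14]},
  {"slide":[33,-120,-9],"fingers":0,"angular":[0,0,-21]},
  {"slide":[44,-160,-12],"fingers":0,"angular":[0,0,-28]},
  {"slide":[55,-200,-15],"fingers":0,"angular":[0,0,-35]},
  {"slide":[66,-240,-18],"fingers":0,"angular":[0,0,-42]},
  {"slide":[77,-280,-21],"fingers":0,"angular":[0,0,-49]},
  {"slide":[88,-320,-24],"fingers":0,"angular":[0,0,-56]},
  {"slide":[99,-360,-27],"fingers":0,"angular":[0,0,-63]},
  {"slide":[110,-400,-30],"fingers":0,"angular":[0,0,-70]},
])

```text
clock: 3.77
tcp_pos: [0.4495, 0.1505, 0.327]
orientation: [0.0, 0.73, 0.683, -0.0]
wrist_force: [-0.0, -0.0, -0.0]
finger_gap: 0.0853
grip_force: 0.0
```

```bash
cat >> h.py <<'E'
def go(X,z,y):  # tool z along z, y along y (projected); returns slide mm, rotvec deg from current pose
    T=T_tool(); z=np.array(z,float)/np.linalg.norm(z); y=np.array(y,float)-np.dot(y,z)*z; y/=np.linalg.norm(y)
    G=np.stack([np.cross(y,z),y,z],1)
    return np.round(T[:3,:3].T@(np.array(X)-T[:3,3])*1000,1),np.round(np.degrees(R.from_matrix(T[:3,:3].T@G).as_rotvec()),1)
E
python3 - <<'E'
from h import *
s=get_state(); print(s["tcp_pos"],s["joint_pos"]); print(go((.45,.27,.33),(0,0,-1),(0,1,0)))
E
```

```text
[0.44950695 0.15053268 0.32695936] [ 1.53895476e-01  1.04331984e-01 -1.17940408e-02  1.45446722e+00
 -5.21252799e-04  1.79161108e+00]
(array([119.2,  -7.5,  -3.1]), array([ -0. ,   0. , -93.8]))
```

Request:
jog_arm([
  {"slide":[24,-1,0],"fingers":0,"angular":[0,0,-7]},
  {"slide":[48,-3,0],"fingers":0,"angular":[0,0,-14]},
  {"slide":[72,-5,0],"fingers":0,"angular":[0,0,-21]},
  {"slide":[96,-6,0],"fingers":0,"angular":[0,0,-28]},
  {"slide":[120,-7,0],"fingers":0,"angular":[0,0,-35]},
  {"slide":[120,-7,0],"fingers":0,"angular":[0,0,-42]},
  {"slide":[120,-7,0],"fingers":0,"angular":[0,0,-49]},
  {"slide":[120,-7,0],"fingers":0,"angular":[0,0,-56]},
  {"slide":[120,-7,0],"fingers":0,"angular":[0,0,-63]},
  {"slide":[120,-7,0],"fingers":0,"angular":[0,0,-63]},
])

```text
clock: 4.6
tcp_pos: [0.4518, 0.2689, 0.3265]
orientation: [-0.0, 0.267, 0.964, -0.0]
wrist_force: [-0.7, -0.4, 0.6]
finger_gap: 0.0853
grip_force: 0.0
```

Run:
```python
from h import *
np.set_printoptions(precision=3,suppress=True)
p=cam("wrist"); p=cam("wrist"); save(p,"w2.png"); s=get_state(); print(s["tcp_pos"],s["joint_pos"])
sc=cam("scene"); sd=cam("side")
for t,z in dict(flask_belly=.043,flask_neck=.084,cap=.1,cradle=0,well_floor=.012).items():
    o=[]
    for n,q in(("w",p),("sc",sc),("sd",sd)):
      L=tip_of(t,q)
      for d in L[:2]: print(t,n,np.round(d["point"]),round(d["p"],2),atz(q,d["point"],z))
      if L and t!="well_floor": o.append((q,np.array(L[0]["point"])))
    if len(o)>1: print("  TRI",*tri(o))
```

```text
[0.452 0.269 0.327] [ 0.385  0.208  0.111  1.475 -0.     0.932]
flask_belly w [391. 194.] 0.84 [0.545 0.329 0.043]
flask_belly sc [416. 162.] 0.89 [0.543 0.33  0.043]
flask_belly sd [254. 280.] 0.63 [0.542 0.326 0.043]
  TRI [0.543 0.328 0.045] [array([-0.8, -0.5]), array([-0.2, -0.1]), array([-0.7, -0.1])]
flask_neck w [384. 188.] 0.72 [0.517 0.324 0.084]
flask_neck sc [413. 152.] 0.71 [0.526 0.317 0.084]
flask_neck sd [264. 272.] 0.81 [0.511 0.318 0.084]
flask_neck sd [252. 281.] 0.23 [0.52  0.359 0.084]
  TRI [0.518 0.32  0.078] [array([-2.9,  1.2]), array([-0.9, -1. ]), array([-2.5,  0.9])]
cap w [380. 189.] 0.56 [0.509 0.317 0.1  ]
cap sc [413. 142.] 0.46 [0.5   0.328 0.1  ]
cap sc [420. 163.] 0.27 [0.578 0.309 0.1  ]
cap sd [264. 270.] 0.42 [0.507 0.325 0.1  ]
  TRI [0.506 0.322 0.105] [array([ 2.9, -3.8]), array([-0.2,  1. ]), array([ 0.8, -1.6])]
cradle sc [413. 170.] 0.96 [0.542 0.327 0.   ]
cradle sd [253. 293.] 0.57 [0.544 0.337 0.   ]
  TRI [ 0.543  0.332 -0.004] [array([1.1, 0.4]), array([ 1.4, -0.2])]
well_floor w [257. 218.] 0.95 [0.482 0.132 0.012]
well_floor w [254.  99.] 0.83 [0.334 0.231 0.012]
well_floor sc [331. 212.] 0.73 [0.587 0.01  0.012]
well_floor sc [361. 130.] 0.69 [0.335 0.236 0.012]
well_floor sd [344. 298.] 0.91 [0.32  0.23  0.012]
well_floor sd [314. 252.] 0.76 [0.48  0.129 0.012]
```

View pics/w2.png

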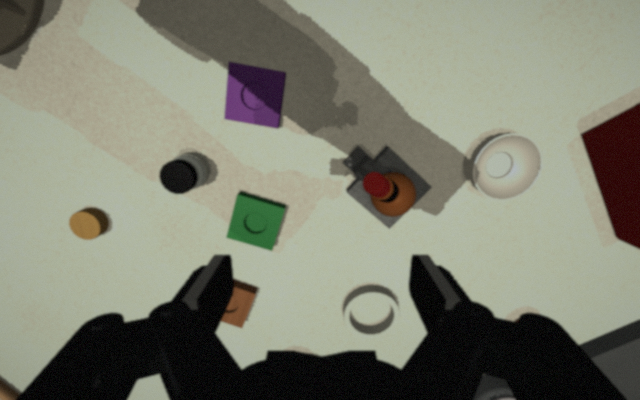

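The flask shows at pixel (391, 192), its cap at (378, 186), and the cradle's saddle at upper left. The belly centre is well fixed. Next I get the axis from the red cap's colour.

```bash
cat >> h.py <<'E'
def red(p,c,r):
    c=np.array(c);x0,y0=(c-r).astype(int);x0=max(x0,0);y0=max(y0,0)
    im=p["color"][y0:int(c[1]+r),x0:int(c[0]+r)].astype(int)
    m=((im[...,0]>60)&(im[...,1]<.35*im[...,0])&(im[...,2]<.35*im[...,0])).astype(np.uint8)
    n,l,s,ce=cv2.connectedComponentsWithStats(m)
    if n<2: return None
    i=1+np.argmax(s[1:,4]); return ce[i]+[x0,y0],s[i]
E
python3 - <<'E'
from h import *
np.set_printoptions(precision=3,suppress=True)
b=np.array([.543,.329,.043]); o=[]
for n in("wrist","scene","side"):
    p=cam(n); c=red(p,proj(p,b+[-.046,0,.067]),22); print(n,c); o.append((p,c[0]))
X,r=tri(o); print(X,r); v=X-b; print(np.linalg.norm(v),np.degrees(np.arctan2(v[1],v[0])),np.arccos(v[2]/np.linalg.norm(v)))
E
```

```text
wrist (array([375.023, 185.796]), array([  2,  17,  26,  25, 475], dtype=int32))
scene NoneTraceback (most recent call last):
  File "<stdin>", line 5, in <module>
TypeError: 'NoneType' object is not subscriptable
```

Run:
```python
from h import *
np.set_printoptions(precision=3,suppress=True)
b=np.array([.543,.329,.043]); o=[]
for n in("wrist","scene","side"):
    p=cam(n); q=proj(p,b+[-.046,0,.067]); print(n,q); im=p["color"]; x,y=q.astype(int)
    h=cv2.cvtColor(im,cv2.COLOR_RGB2HSV)
    m=((h[...,0]<4)|(h[...,0]>172))&(h[...,1]>150)&(h[...,2]>50)
    a=np.zeros_like(m);a[y-25:y+25,x-25:x+25]=1; m&=a
    yy,xx=np.nonzero(m); print(len(xx),np.median(xx) if len(xx) else 0)
    if n!="wrist": print(h[y-6:y+20:3,x,:].tolist())
    if len(xx)>10: o.append((p,np.array([xx.mean(),yy.mean()])))
X,r=tri(o); print(X,r); v=X-b; print(np.linalg.norm(v),np.degrees(np.arctan2(v[1],v[0])),np.arccos(v[2]/np.linalg.norm(v)))
c=cv2.resize(im[240:320,220:300],(480,480),interpolation=cv2.INTER_CUBIC)
d=cam("scene")["color"][110:190,370:450]; w=cam("wrist")["color"][140:240,330:450]
cv2.imwrite("pics/c1.png",np.hstack([cv2.resize(d,(390,390)),cv2.resize(c,(390,390))])[:,:,::-1])
```

```text
wrist [383.828 179.21 ]
478 375.0
scene [413.437 139.119]
9 412.0
[[30, 20, 164], [17, 37, 125], [3, 138, 96], [3, 153, 95], [5, 123, 95], [11, 112, 73], [30, 36, 43], [30, 24, 43], [11, 117, 74]]
side [265.333 270.024]
118 268.0
[[0, 255, 93], [1, 255, 92], [178, 255, 78], [7, 243, 106], [0, 0, 0], [12, 123, 87], [13, 123, 58], [110, 31, 25], [40, 26, 30]]
[0.498 0.316 0.111] [array([0.1, 0. ]), array([0., 0.])]
0.08216630304664053 -163.99312780635105 0.6057493445729519
```

View pics/c1.png

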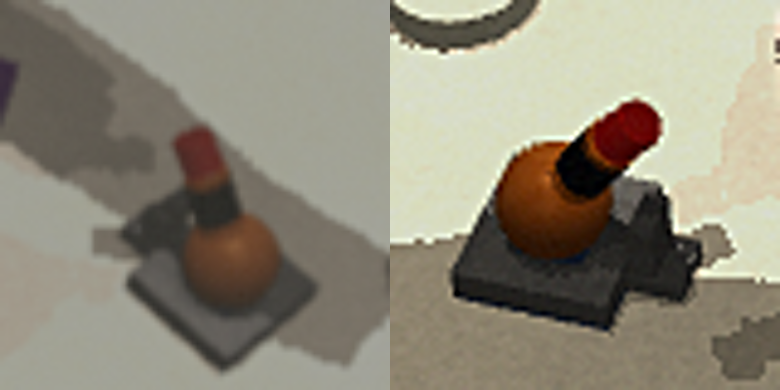

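The crop shows the saddle and neck clearly. The cap sits 82 mm from the belly (81 expected) with a lean of 0.606 (0.6 expected), so the axis is confirmed at azimuth -164°.

Run:
```python
from h import *
b=np.array([.543,.329,.043]);a=np.array([-.5427,-.1557,.8253])
print(go(b+.152*a,-a,(-.276,.961,0)))
```

```text
(array([  9.7,  34.5, 158.4]), array([-14.1, -32.4, -45.5]))
```

Request:
jog_arm([
  {"slide":[1,4,8],"fingers":0,"angular":[-1.7,-3.9,-5.5]},
  {"slide":[2,8,16],"fingers":0,"angular":[-3.4,-7.8,-11]},
  {"slide":[3,12,24],"fingers":0,"angular":[-5.1,-11.7,-16.5]},
  {"slide":[4,16,32],"fingers":0,"angular":[-6.8,-15.6,-22]},
  {"slide":[5,20,40],"fingers":0,"angular":[-8.5,-19.5,-27.5]},
  {"slide":[7,24,60],"fingers":0,"angular":[-10.2,-23.4,-33]},
  {"slide":[8,28,85],"fingers":0,"angular":[-11.9,-27.3,-38.5]},
  {"slide":[9,32,110],"fingers":0,"angular":[-13.5,-31,-43.5]},
  {"slide":[9.7,34.5,135],"fingers":0,"angular":[-14.1,-32.4,-45.5]},
  {"slide":[9.7,34.5,158],"fingers":0,"angular":[-14.1,-32.4,-45.5]},
])

```text
clock: 6.73
tcp_pos: [0.458, 0.3045, 0.1666]
orientation: [0.292, -0.134, 0.946, 0.041]
wrist_force: [-0.6, -0.3, -0.6]
finger_gap: 0.0857
grip_force: 0.0
```

Run:
```python
from h import *
np.set_printoptions(precision=3,suppress=True)
b=np.array([.543,.329,.043]);a=np.array([-.5427,-.1557,.8253])
p=cam("wrist");p=cam("wrist");save(p,"w3.png");print(get_state()["joint_pos"])
for t in("flask_belly","flask_neck","cap"):
    print(t,[(np.round(d["point"],1),round(d["p"],2)) for d in tip_of(t,p)[:2]])
for l in(0,.05,.068,.081,.094): print(l,proj(p,b+l*a))
print(go(b+.042*a,-a,(-.276,.961,0)))
```

```text
[ 0.508 -0.059 -0.783  0.269 -0.128  0.19 ]
flask_belly [(array([322.7, 198.1]), 0.85)]
flask_neck [(array([323. , 214.6]), 0.94)]
cap [(array([325.7, 222.6]), 0.91)]
0 [322.177 196.438]
0.05 [322.322 214.242]
0.068 [322.389 222.466]
0.081 [322.444 229.216]
0.094 [322.505 236.784]
(array([  2.8,  -0.3, 111.1]), array([ 0. ,  0.1, -0.1]))
```

View pics/w3.png

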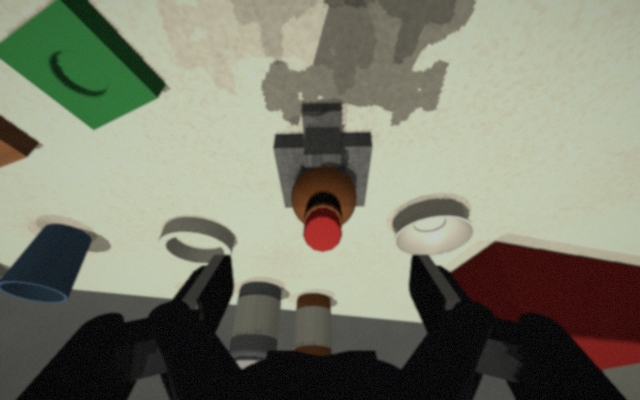

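The flask is centred between the fingers at pixel (322, 215). Belly, neck and cap all match the prediction to about 3 px. I advance along the axis.

Request:
jog_arm([
  {"slide":[1,0,15],"fingers":0,"angular":[0,0,0]},
  {"slide":[1,0,30],"fingers":0,"angular":[0,0,0]},
  {"slide":[2,0,45],"fingers":0,"angular":[0,0,0]},
  {"slide":[2,0,60],"fingers":0,"angular":[0,0,0]},
  {"slide":[2,0,72],"fingers":0,"angular":[0,0,0]},
  {"slide":[2,0,84],"fingers":0,"angular":[0,0,0]},
  {"slide":[2,0,94],"fingers":0,"angular":[0,0,0]},
  {"slide":[2,0,102],"fingers":0,"angular":[0,0,0]},
  {"slide":[2,0,108],"fingers":0,"angular":[0,0,0]},
  {"slide":[2,0,111],"fingers":0,"angular":[0,0,0]},
])

```text
clock: 7.82
tcp_pos: [0.52, 0.3225, 0.0762]
orientation: [0.293, -0.133, 0.946, 0.041]
wrist_force: [0.4, -0.4, -0.1]
finger_gap: 0.0858
grip_force: 0.0
```

Run:
```python
from h import *
b=np.array([.543,.329,.043]);a=np.array([-.5427,-.1557,.8253])
cam("side");p=cam("wrist");save(p,"w4.png");s=get_state();print(s["wrist_force"],s["tcp_pos"])
print(go(b+.042*a,-a,(-.276,.961,0)))
```

```text
[-0.09056152 -0.91579122  0.60842502] [0.51939322 0.32224032 0.07597885]
(array([-1.6, -0. , -0.9]), array([-0., -0., -0.]))
```

View pics/w4.png

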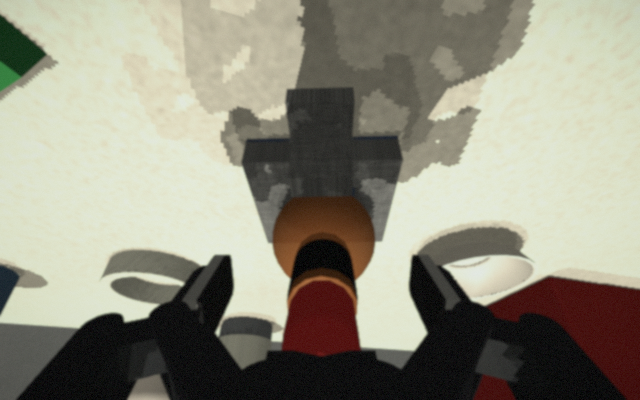

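The neck is centred between the open pads and the cap is inside the hand. I close with moderate force.

Request:
jog_arm([
  {"slide":[-1.5,0,-1],"fingers":0.3,"angular":[0,0,0]},
  {"slide":[-1.5,0,-1],"fingers":0.5,"angular":[0,0,0]},
  {"slide":[-1.5,0,-1],"fingers":0.7,"angular":[0,0,0]},
  {"slide":[-1.5,0,-1],"fingers":0.8,"angular":[0,0,0]},
  {"slide":[-1.5,0,-1],"fingers":0.9,"angular":[0,0,0]},
  {"slide":[-1.5,0,-1],"fingers":1,"angular":[0,0,0]},
  {"slide":[-1.5,0,-1],"fingers":1,"angular":[0,0,0]},
  {"slide":[-1.5,0,-1],"fingers":1,"angular":[0,0,0]},
  {"slide":[-1.5,0,-1],"fingers":1,"angular":[0,0,0]},
], squeeze=35)

```text
clock: 8.67
tcp_pos: [0.5199, 0.3227, 0.0781]
orientation: [0.293, -0.133, 0.946, 0.042]
wrist_force: [-3.9, 0.7, 4.1]
finger_gap: 0.0291
grip_force: 34.3
```

Run:
```python
from h import *
s=get_state();print(s["wrist_force"],s["grip_force"],s["finger_gap"])
T=T_tool()
X=T[:3,3]
print("up",T[:3,:3].T@[0,0,1])
print(go(X+[0,0,.1],-np.array([0,0,1]),(-.276,.961,0)))
print(go((.5,.25,.29),(0,0,-1),(0,1,0)))
```

```text
[-3.85360324  0.74543826  4.05331172] 34.339613914489746 0.029069782583426535
up [-5.65190074e-01  7.00526435e-04 -8.24960417e-01]
(array([-56.5,   0.1, -82.5]), array([ 0. , 34.4, -0. ]))
(array([ -87.5,  -64.2, -197. ]), array([ 4.8, 34.2, 15.5]))
```

Request:
jog_arm([
  {"slide":[-2,0,-3],"fingers":1,"angular":[0,0,0]},
  {"slide":[-6,0,-8],"fingers":1,"angular":[0,0,0]},
  {"slide":[-11,0,-16],"fingers":1,"angular":[0,0,0]},
  {"slide":[-18,0,-26],"fingers":1,"angular":[0,0,0]},
  {"slide":[-26,0,-38],"fingers":1,"angular":[0,0,0]},
  {"slide":[-36,0,-53],"fingers":1,"angular":[0,0,0]},
  {"slide":[-47,0,-69],"fingers":1,"angular":[0,0,0]},
  {"slide":[-57,0,-83],"fingers":1,"angular":[0,0,0]},
  {"slide":[-65,0,-95],"fingers":1,"angular":[0,0,0]},
  {"slide":[-70,0,-102],"fingers":1,"angular":[0,0,0]},
])

```text
clock: 9.5
tcp_pos: [0.5205, 0.3223, 0.2037]
orientation: [0.293, -0.133, 0.946, 0.041]
wrist_force: [0.2, 0.4, -1.5]
finger_gap: 0.0292
grip_force: 34.6
```

Run:
```python
from h import *
s=get_state();print(s["tcp_pos"],s["wrist_force"],s["ft_torque"],s["grip_force"],s["finger_gap"])
print(go((.5,.25,.27),(0,0,-1),(0,1,0)))
```

```text
[0.52047619 0.32233289 0.20366408] [ 0.21879727  0.37978204 -1.49227041] [-0.16250975  0.64541113  0.03868793] 34.61504817008972 0.029199161175310153
(array([ -4.9, -63.9, -77.1]), array([ 4.8, 34.3, 15.5]))
```

Request:
jog_arm([
  {"slide":[0,-3,-4],"fingers":1,"angular":[0.2,1.7,0.8]},
  {"slide":[-1,-9,-11],"fingers":1,"angular":[0.7,5,2.3]},
  {"slide":[-1,-16,-19],"fingers":1,"angular":[1.2,9,4]},
  {"slide":[-2,-24,-29],"fingers":1,"angular":[1.8,13,6]},
  {"slide":[-3,-32,-39],"fingers":1,"angular":[2.4,17,7.7]},
  {"slide":[-3,-40,-49],"fingers":1,"angular":[3,21.5,9.7]},
  {"slide":[-4,-48,-58],"fingers":1,"angular":[3.6,26,11.7]},
  {"slide":[-4,-55,-67],"fingers":1,"angular":[4.2,30,13.5]},
  {"slide":[-5,-61,-74],"fingers":1,"angular":[4.6,33,14.9]},
  {"slide":[-5,-64,-77],"fingers":1,"angular":[4.8,34.3,15.5]},
])

```text
clock: 10.33
tcp_pos: [0.501, 0.2491, 0.2681]
orientation: [-0.003, 0.001, 1.0, -0.001]
wrist_force: [1.0, 0.9, -1.7]
finger_gap: 0.0288
grip_force: 34.6
```

Run:
```python
from h import *
s=get_state();print(s["tcp_pos"],s["wrist_force"],s["joint_pos"],s["finger_gap"])
print(go((.545,-.1,.27),(0,0,-1),(0,1,0)))
```

```text
[0.50096775 0.24912899 0.26809481] [ 0.95627295  0.89921746 -1.73437503] [3.17730432e-01 2.81498610e-01 6.53892023e-02 1.35983254e+00
 5.23106322e-04 3.20118149e-01] 0.028823932360108523
(array([ -44.9, -349. ,   -1.7]), array([-0.1, -0.3, -0.1]))
```

Request:
jog_arm([
  {"slide":[-2,-15,0],"fingers":1,"angular":[0,0,0]},
  {"slide":[-5,-45,0],"fingers":1,"angular":[0,0,0]},
  {"slide":[-11,-85,0],"fingers":1,"angular":[0,0,0]},
  {"slide":[-16,-125,0],"fingers":1,"angular":[0,0,0]},
  {"slide":[-21,-166,0],"fingers":1,"angular":[0,0,0]},
  {"slide":[-27,-207,0],"fingers":1,"angular":[0,0,0]},
  {"slide":[-32,-248,0],"fingers":1,"angular":[0,0,0]},
  {"slide":[-37,-289,0],"fingers":1,"angular":[0,0,0]},
  {"slide":[-43,-328,0],"fingers":1,"angular":[0,0,0]},
  {"slide":[-45,-350,0],"fingers":1,"angular":[0,0,0]},
])

```text
clock: 11.17
tcp_pos: [0.5451, -0.1043, 0.2671]
orientation: [-0.001, 0.002, 1.0, -0.001]
wrist_force: [0.2, 0.4, -1.7]
finger_gap: 0.0288
grip_force: 34.9
```

Run:
```python
from h import *
np.set_printoptions(precision=4,suppress=True)
cam("side");ps=[cam("wrist"),cam("scene"),cam("side")];save(ps[0],"w5.png")
print(get_state()["tcp_pos"])
for t,z in dict(ring_top=.064,wheel=0,well_floor=.012,holder=0).items():
  o=[]
  for p in ps:
    for d in tip_of(t,p):
        if d["p"]>.3: print(t,np.round(d["point"]),round(d["p"],2),atz(p,d["point"],z))
for t in("flask_belly","flask_neck","cap"):
  o=[]
  for p in ps[1:]:
    L=tip_of(t,p)
    if L: o.append((p,np.array(L[0]["point"])))
  if len(o)>1: print(t,*tri(o))
```

```text
[ 0.5445 -0.1007  0.2671]
ring_top [198. 190.] 0.76 [ 0.5631 -0.2495  0.064 ]
ring_top [316. 300.] 0.44 [ 0.7105 -0.115   0.064 ]
ring_top [244. 231.] 0.67 [ 0.5698 -0.2555  0.064 ]
ring_top [355. 168.] 0.95 [ 0.5564 -0.2483  0.064 ]
wheel [216. 180.] 0.59 [ 0.5666 -0.2506  0.    ]
wheel [250. 236.] 0.77 [ 0.5615 -0.2453  0.    ]
wheel [285. 291.] 0.39 [ 0.7584 -0.2075  0.    ]
wheel [352. 183.] 0.8 [ 0.5608 -0.242  -0.    ]
wheel [356. 261.] 0.64 [0.3658 0.0847 0.    ]
well_floor [406. 196.] 0.91 [0.5872 0.0052 0.012 ]
well_floor [514. 115.] 0.59 [0.4838 0.1279 0.012 ]
well_floor [361. 132.] 0.94 [0.3412 0.232  0.012 ]
well_floor [328. 212.] 0.87 [0.5826 0.004  0.012 ]
well_floor [350. 176.] 0.68 [0.4901 0.121  0.012 ]
well_floor [313. 249.] 0.9 [0.4915 0.1204 0.012 ]
well_floor [313. 213.] 0.78 [ 0.581  -0.0183  0.012 ]
well_floor [345. 299.] 0.59 [0.3172 0.2306 0.012 ]
holder [510. 115.] 0.83 [0.4838 0.1298 0.    ]
holder [404. 194.] 0.61 [0.5874 0.0048 0.    ]
holder [360. 129.] 0.96 [0.3201 0.2416 0.    ]
holder [329. 214.] 0.88 [0.5862 0.0038 0.    ]
holder [356. 176.] 0.65 [0.4917 0.1444 0.    ]
holder [342. 298.] 0.88 [0.3329 0.2226 0.    ]
holder [310. 219.] 0.74 [ 0.5818 -0.0002  0.    ]
holder [315. 251.] 0.73 [0.4886 0.1137 0.    ]
flask_belly [ 0.5417 -0.1051  0.2227] [array([0.6, 0.3]), array([ 0.5, -0.2])]
flask_neck [ 0.4822 -0.0935  0.1775] [array([-1. , -0.6]), array([-1. ,  0.4])]
cap [ 0.6444 -0.2544  0.1874] [array([-1.7, -1. ]), array([-1.3,  0.5])]
```

View pics/w5.png

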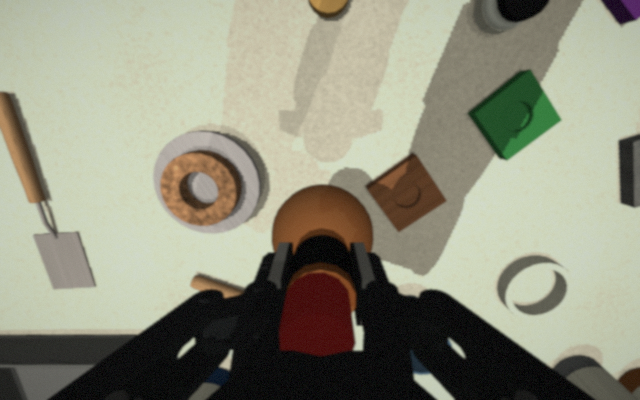

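The hand holds the flask with its belly at pixel (323, 235). The ring is at (202, 187) and the wooden holder at (406, 192). I refine the ring and holder centres and check the belly's hang by fitting outlines.

```bash
cat > fit.py <<'E'
from h import *
from scipy.optimize import minimize
def hullmask(p,P):
    m=np.zeros(p["color"].shape[:2],np.uint8); q=np.array([proj(p,x) for x in P])
    cv2.fillConvexPoly(m,cv2.convexHull(np.round(q*16).astype(np.int32)),1,shift=4); return m
def cyl(c,r,z0,z1):
    t=np.linspace(0,2*np.pi,48); return [(c[0]+r*np.cos(u),c[1]+r*np.sin(u),z) for u in t for z in(z0,z1)]
def comp(m,near):
    n,l,s,c=cv2.connectedComponentsWithStats(m.astype(np.uint8)); i=1+np.argmin([np.hypot(*(c[k]-near))+(1e4 if s[k,4]<60 else 0) for k in range(1,n)]); return (l==i).astype(np.uint8)
def fill(m):
    h=np.zeros_like(m); c,_=cv2.findContours(m,cv2.RETR_EXTERNAL,cv2.CHAIN_APPROX_NONE); cv2.drawContours(h,c,-1,1,-1); return h
def best(m,f,x0,st):
    S=[x0]+[np.array(x0)+st*e for e in np.eye(len(x0))]
    g=lambda x:1-(f(x)&m).sum()/(f(x)|m).sum()
    r=minimize(g,x0,method="Nelder-Mead",options=dict(initial_simplex=S,xatol=1e-4,fatol=1e-4)); return r.x,1-r.fun
E
python3 - <<'E'
from fit import *
np.set_printoptions(precision=4,suppress=True)
cam("wrist");p=cam("wrist"); h=cv2.cvtColor(p["color"],cv2.COLOR_RGB2HSV); T=T_tool()
brown=((h[...,0]>3)&(h[...,0]<18)&(h[...,1]>85)&(h[...,2]>40)).astype(np.uint8)
m=fill(comp(cv2.morphologyEx(brown,3,np.ones((3,3))),(202,187))); print(m.sum())
print("ring",best(m,lambda x:hullmask(p,cyl(x,.044,.038,.064)),[.563,-.249],.008))
m=fill(comp(brown,(406,192))); print(m.sum())
def sq(x):
    d=np.array([[1,1],[1,-1],[-1,-1],[-1,1]])*.0375; c,s=np.cos(x[2]*50),np.sin(x[2]*50)
    return [(x[0]+c*a-s*b,x[1]+s*a+c*b,z) for a,b in d for z in(0,.02)]
print("holder",best(m,lambda x:hullmask(p,sq(x)),[.585,.004,.007],.006))
# belly arc in tool frame
W=np.array(p["tool_from_camera"]); f=200/np.tan(np.radians(p["fovy"])/2)
m=comp(brown,(323,215)); ys,xs=np.nonzero(m); print("amber",xs.min(),xs.max(),ys.min())
for dx in(-.004,0,.004):
    c=np.linalg.inv(W)@[dx,0,.042,1]; th=np.arctan2(c[1],c[2]); al=np.arcsin(.032/np.hypot(c[1],c[2])); print(dx,"top row",p["cy"]+f*np.tan(th-al))
E
```

```text
4664
ring (array([ 0.5646, -0.2504]), np.float64(0.9173878835562549))
3277
holder (array([0.5826, 0.002 , 0.0131]), np.float64(0.934931506849315))
amber 273 372 185
-0.004 top row 188.01491595070158
0 top row 181.77630204759527
0.004 top row 175.4341510481729
```

Request:
jog_arm([
  {"slide":[-1,-8,2],"fingers":1,"angular":[0,0,0]},
  {"slide":[-3,-26,10],"fingers":1,"angular":[0,0,0]},
  {"slide":[-6,-48,22],"fingers":1,"angular":[0,0,0]},
  {"slide":[-9,-72,36],"fingers":1,"angular":[0,0,0]},
  {"slide":[-12,-96,50],"fingers":1,"angular":[0,0,0]},
  {"slide":[-15,-118,64],"fingers":1,"angular":[0,0,0]},
  {"slide":[-17,-135,76],"fingers":1,"angular":[0,0,0]},
  {"slide":[-18,-145,86],"fingers":1,"angular":[0,0,0]},
  {"slide":[-18.5,-149,92],"fingers":1,"angular":[0,0,0]},
  {"slide":[-18.5,-149,92],"fingers":1,"angular":[0,0,0]},
])

```text
clock: 13.2
tcp_pos: [0.5622, -0.2493, 0.1738]
orientation: [-0.003, 0.001, 1.0, 0.001]
wrist_force: [-0.7, 0.3, -2.2]
finger_gap: 0.0291
grip_force: 35.1
```

Run:
```python
from fit import *
np.set_printoptions(precision=4,suppress=True)
cam("side");s=get_state();print(s["tcp_pos"],s["wrist_force"],s["ft_torque"])
sd=cam("side");sc=cam("scene")
cv2.imwrite("pics/c2.png",np.hstack([cv2.resize(sc["color"][175:275,200:300],(390,390)),cv2.resize(sd["color"][110:210,305:405],(390,390))])[:,:,::-1])
print(go((.563,-.25,.135),(0,0,-1),(0,1,0)))
```

```text
[ 0.5626 -0.2486  0.175 ] [-0.4647  0.5013 -1.1451] [ 0.0078 -0.0131  0.0352]
(array([ 0.2, -1.8, 41.4]), array([-0. , -0.1,  0.1]))
```

View pics/c2.png

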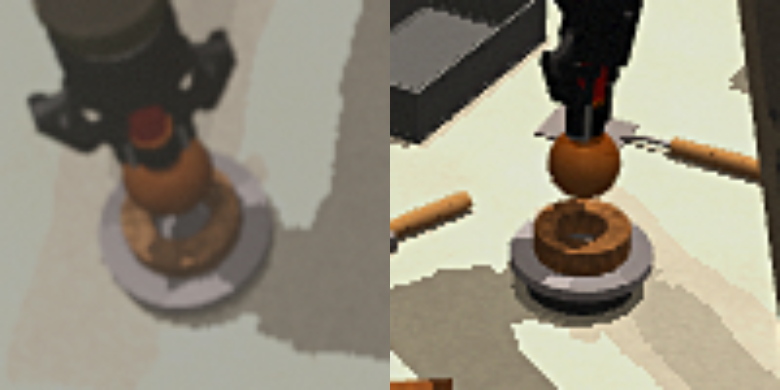

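The belly hangs upright above the ring in both views. I lower it, slowing near contact.

Request:
jog_arm([
  {"slide":[0,-1,4],"fingers":1,"angular":[0,0,0]},
  {"slide":[0,-1.5,10],"fingers":1,"angular":[0,0,0]},
  {"slide":[0,-1.5,17],"fingers":1,"angular":[0,0,0]},
  {"slide":[0,-1.5,24],"fingers":1,"angular":[0,0,0]},
  {"slide":[0,-1.5,30],"fingers":1,"angular":[0,0,0]},
  {"slide":[0,-1.5,35],"fingers":1,"angular":[0,0,0]},
  {"slide":[0,-1.5,38],"fingers":1,"angular":[0,0,0]},
  {"slide":[0,-1.5,40],"fingers":1,"angular":[0,0,0]},
  {"slide":[0,-1.5,41],"fingers":1,"angular":[0,0,0]},
  {"slide":[0,-1.5,41],"fingers":1,"angular":[0,0,0]},
])

```text
clock: 14.18
tcp_pos: [0.5629, -0.2505, 0.1346]
orientation: [-0.001, -0.0, 1.0, -0.0]
wrist_force: [-0.4, 0.6, -1.8]
finger_gap: 0.0288
grip_force: 35.1
```

Request:
jog_arm([
  {"slide":[0,0,1],"fingers":1,"angular":[0,0,0]},
  {"slide":[0,0,2],"fingers":1,"angular":[0,0,0]},
  {"slide":[0,0,3],"fingers":1,"angular":[0,0,0]},
  {"slide":[0,0,4],"fingers":1,"angular":[0,0,0]},
  {"slide":[0,0,4],"fingers":1,"angular":[0,0,0]},
  {"slide":[0,0,4],"fingers":1,"angular":[0,0,0]},
])

```text
clock: 14.68
tcp_pos: [0.5634, -0.2508, 0.1325]
orientation: [-0.0, -0.0, 1.0, -0.001]
wrist_force: [-1.6, 1.0, 6.8]
finger_gap: 0.0287
grip_force: 36.2
```

Request:
jog_arm([
  {"slide":[0.7,0.4,0],"fingers":1,"angular":[0,0,0]},
  {"slide":[1.4,0.8,0],"fingers":1,"angular":[0,0,0]},
  {"slide":[2,1.2,0],"fingers":1,"angular":[0,0,0]},
  {"slide":[2,1.2,0],"fingers":1,"angular":[0,0,0]},
  {"slide":[2,1.2,0],"fingers":1,"angular":[0,0,0]},
])

```text
clock: 15.1
tcp_pos: [0.5616, -0.2498, 0.1314]
orientation: [-0.001, 0.0, 1.0, -0.001]
wrist_force: [0.8, -1.4, 4.0]
finger_gap: 0.0287
grip_force: 35.6
```

Run:
```python
from fit import *
np.set_printoptions(precision=4,suppress=True)
cam("side");s=get_state();print(s["tcp_pos"],s["wrist_force"],s["ft_torque"])
sd=cam("side");sc=cam("scene")
for t in("flask_belly",):
  o=[(p,np.array(tip_of(t,p)[0]["point"])) for p in(sc,sd)]; print(t,*tri(o))
```

```text
[ 0.5615 -0.2498  0.1314] [ 1.2434 -1.2713  4.9588] [-0.2697 -0.1476 -0.0044]
flask_belly [ 0.5593 -0.2457  0.0843] [array([-1. , -0.6]), array([-0.8,  0.3])]
```

The ring is carrying the weight, and the sideways force changed sign over 2 mm, so the flask is centred to about 1 mm. I release it.

Request:
jog_arm([
  {"slide":[-0.6,-0.5,0],"fingers":1,"angular":[0,0,0]},
  {"slide":[-0.8,-0.6,0],"fingers":1,"angular":[0,0,0]},
  {"slide":[-0.8,-0.6,0],"fingers":0.6,"angular":[0,0,0]},
  {"slide":[-0.8,-0.6,0],"fingers":0.55,"angular":[0,0,0]},
  {"slide":[-0.8,-0.6,0],"fingers":0.45,"angular":[0,0,0]},
  {"slide":[-0.8,-0.6,0],"fingers":0.3,"angular":[0,0,0]},
  {"slide":[-0.8,-0.6,0],"fingers":0.15,"angular":[0,0,0]},
  {"slide":[-0.8,-0.6,0],"fingers":0,"angular":[0,0,0]},
  {"slide":[-0.8,-0.6,0],"fingers":0,"angular":[0,0,0]},
], squeeze=20)

```text
clock: 16.1
tcp_pos: [0.5617, -0.2499, 0.1305]
orientation: [-0.001, -0.0, 1.0, 0.0]
wrist_force: [-0.7, -0.8, 0.2]
finger_gap: 0.085
grip_force: 0.0
```

Run:
```python
from fit import *
np.set_printoptions(precision=4,suppress=True)
s=get_state();print(s["tcp_pos"],s["wrist_force"],s["finger_gap"])
w=cam("wrist");sd=cam("side")
cv2.imwrite("pics/c3.png",np.hstack([cv2.resize(w["color"],(496,310)),cv2.resize(sd["color"][110:210,305:405],(300,310))])[:,:,::-1])
```

```text
[ 0.5617 -0.2499  0.1305] [-0.7239 -0.7652  0.1663] 0.08501782868768207
```

View pics/c3.png

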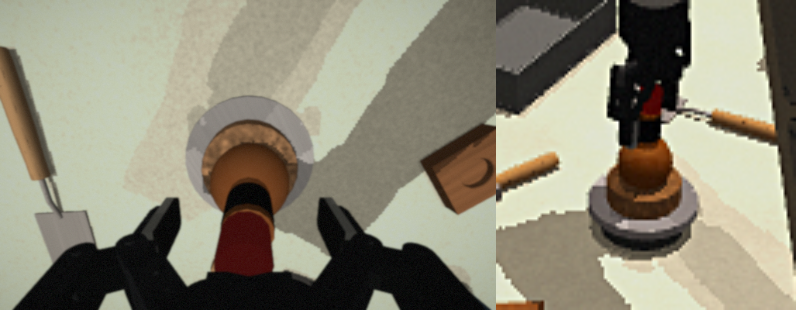

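The flask stands upright in the ring, released and centred between the open fingers (wrist pixel (243, 200) of the half-scale view). I raise the hand to cap height, with the tips 10 mm above the cap's rim so that they'll clear the holder later.

Request:
jog_arm([
  {"slide":[0,0,-3],"fingers":0,"angular":[0,0,0]},
  {"slide":[0,0,-8],"fingers":0,"angular":[0,0,0]},
  {"slide":[0,0,-16],"fingers":0,"angular":[0,0,0]},
  {"slide":[0,0,-25],"fingers":0,"angular":[0,0,0]},
  {"slide":[0,0,-34],"fingers":0,"angular":[0,0,0]},
  {"slide":[0,0,-41],"fingers":0,"angular":[0,0,0]},
  {"slide":[0,0,-46],"fingers":0,"angular":[0,0,0]},
  {"slide":[0,0,-46],"fingers":0,"angular":[0,0,0]},
])

```text
clock: 16.87
tcp_pos: [0.5627, -0.2504, 0.1786]
orientation: [-0.0, -0.0, 1.0, -0.001]
wrist_force: [0.6, 0.5, -0.0]
finger_gap: 0.0855
grip_force: 0.0
```

Run:
```python
from fit import *
np.set_printoptions(precision=4,suppress=True)
cam("side");s=get_state();print(s["tcp_pos"],s["wrist_force"])
P={n:cam(n) for n in("wrist","scene","side")}
B=np.array([.5625,-.250,0])
for n,p in P.items():
    for t,z in(("flask_belly",.087),("flask_neck",.137),("cap",.155)):
        for d in tip_of(t,p)[:1]: print(n,t,np.round(d["point"]),round(d["p"],2),"at z",atz(p,d["point"],z)," pred",proj(p,B+[0,0,z]))
    c=proj(p,B+[0,0,.168]); h=cv2.cvtColor(p["color"],cv2.COLOR_RGB2HSV)
    m=((h[...,0]<4)|(h[...,0]>172))&(h[...,1]>140)&(h[...,2]>40); a=np.zeros_like(m); r=90 if n=="wrist" else 15; x,y=c.astype(int); a[max(y-r,0):y+r,x-r:x+r]=1
    ys,xs=np.nonzero(m&a)
    if len(xs): print(n,"red",len(xs),np.percentile(xs,[2,98]),np.percentile(ys,[2,98]),"pred rim/top",proj(p,B+[0,0,.155]),proj(p,B+[0,0,.181]))
```

```text
[ 0.5624 -0.2502  0.1777] [-0.0832  0.0598 -0.954 ]
wrist flask_belly [321. 211.] 0.96 at z [ 0.5656 -0.2503  0.087 ]  pred [321.7355 207.6432]
wrist flask_neck [321. 234.] 0.7 at z [ 0.5624 -0.2505  0.137 ]  pred [321.7748 234.4193]
wrist cap [318. 246.] 0.83 at z [ 0.5616 -0.2519  0.155 ]  pred [321.7943 247.7066]
wrist red 2547 [295. 340.] [230. 287.] pred rim/top [321.7943 247.7066] [321.8306 272.3941]
scene flask_belly [245. 227.] 0.77 at z [ 0.5691 -0.2495  0.087 ]  pred [244.1103 224.8975]
scene flask_neck [240. 218.] 0.64 at z [ 0.5647 -0.2556  0.137 ]  pred [241.2319 217.1121]
scene cap [236. 212.] 0.42 at z [ 0.5533 -0.259   0.155 ]  pred [240.1394 214.157 ]
scene red 8 [234.14 240.  ] [208. 209.] pred rim/top [240.1394 214.157 ] [238.5045 209.7352]
side flask_belly [355. 163.] 0.71 at z [ 0.5546 -0.2451  0.087 ]  pred [353.8919 161.8458]
side flask_neck [359. 146.] 0.53 at z [ 0.5595 -0.2748  0.137 ]  pred [354.5029 149.551 ]
side cap [356. 144.] 0.63 at z [ 0.5638 -0.259   0.155 ]  pred [354.729  145.0035]
side red 67 [353.   359.68] [137. 146.] pred rim/top [354.729  145.0035] [355.0613 138.317 ]
```

Cap and flask are upright as predicted, with the cap about 1.5 mm towards -y. I shift and close gently.

Request:
jog_arm([
  {"slide":[0,-1.5,1],"fingers":0.2,"angular":[0,0,0]},
  {"slide":[0,-1.5,1],"fingers":0.4,"angular":[0,0,0]},
  {"slide":[0,-1.5,1],"fingers":0.5,"angular":[0,0,0]},
  {"slide":[0,-1.5,1],"fingers":0.58,"angular":[0,0,0]},
  {"slide":[0,-1.5,1],"fingers":0.64,"angular":[0,0,0]},
  {"slide":[0,-1.5,1],"fingers":0.7,"angular":[0,0,0]},
  {"slide":[0,-1.5,1],"fingers":0.8,"angular":[0,0,0]},
  {"slide":[0,-1.5,1],"fingers":1,"angular":[0,0,0]},
  {"slide":[0,-1.5,1],"fingers":1,"angular":[0,0,0]},
  {"slide":[0,-1.5,1],"fingers":1,"angular":[0,0,0]},
], squeeze=20)

```text
clock: 18.35
tcp_pos: [0.5619, -0.2514, 0.1758]
orientation: [-0.001, -0.0, 1.0, -0.0]
wrist_force: [-0.6, 0.2, 1.2]
finger_gap: 0.0252
grip_force: 20.2
```

Request:
jog_arm([
  {"slide":[0,0,-2],"fingers":1,"angular":[0,0,0]},
  {"slide":[0,0,-5],"fingers":1,"angular":[0,0,0]},
  {"slide":[0,0,-9],"fingers":1,"angular":[0,0,0]},
  {"slide":[0,0,-14],"fingers":1,"angular":[0,0,0]},
  {"slide":[0,0,-19],"fingers":1,"angular":[0,0,0]},
  {"slide":[0,0,-25],"fingers":1,"angular":[0,0,0]},
  {"slide":[0,0,-33],"fingers":1,"angular":[0,0,0]},
  {"slide":[0,0,-45],"fingers":1,"angular":[0,0,0]},
  {"slide":[0,0,-58],"fingers":1,"angular":[0,0,0]},
  {"slide":[0,0,-65],"fingers":1,"angular":[0,0,0]},
])

```text
clock: 19.18
tcp_pos: [0.5626, -0.2517, 0.243]
orientation: [-0.0, -0.0, 1.0, -0.001]
wrist_force: [0.7, -0.9, 0.5]
finger_gap: 0.0253
grip_force: 20.1
```

Run:
```python
from fit import *
np.set_printoptions(precision=4,suppress=True)
cam("side");s=get_state();print(s["tcp_pos"],s["wrist_force"],s["finger_gap"],s["grip_force"])
P={n:cam(n) for n in("wrist","scene","side")}
B=np.array([.5625,-.250,0]);C=np.array(s["tcp_pos"])
for n,p in P.items():
    for t,X in(("flask_belly",B+[0,0,.087]),("flask_neck",B+[0,0,.137]),("cap",C-[0,0,.021])):
        for d in tip_of(t,p)[:1]: print(n,t,np.round(d["point"]),round(d["p"],2)," pred",proj(p,X))
    h=cv2.cvtColor(p["color"],cv2.COLOR_RGB2HSV); c=proj(p,C-[0,0,.01])
    m=((h[...,0]<4)|(h[...,0]>172))&(h[...,1]>140)&(h[...,2]>40); a=np.zeros_like(m); r=90 if n=="wrist" else 15; x,y=c.astype(int); a[max(y-r,0):y+r,x-r:x+r]=1
    ys,xs=np.nonzero(m&a)
    if len(xs): print(n,"red",len(xs),np.percentile(xs,[2,98]),np.percentile(ys,[2,98]),"pred rim/top",proj(p,C-[0,0,.021]),proj(p,C+[0,0,.005]))
print(go((.5825,.002,.15),(0,0,-1),(0,1,0)))
```

```text
[ 0.563 -0.252  0.244] [ 0.8598 -0.5312  0.6958] 0.025167499028232614 20.101879148642183
wrist flask_belly [322. 185.] 0.87  pred [323.6981 184.3495]
wrist flask_neck [323. 201.] 0.86  pred [324.0243 200.1304]
wrist cap [322. 247.] 0.73  pred [321.4792 248.8002]
wrist red 2706 [297. 345.] [233. 290.] pred rim/top [321.4792 248.8002] [321.394 274.063]
scene flask_belly [242. 225.] 0.8  pred [244.1103 224.8975]
scene flask_neck [241. 217.] 0.81  pred [241.2319 217.1121]
scene cap [235. 202.] 0.66  pred [235.0283 202.6109]
scene red 2 [230.02 230.98] [196.02 196.98] pred rim/top [235.0283 202.6109] [233.1814 197.6667]
side flask_belly [352. 162.] 0.68  pred [353.8919 161.8458]
side flask_neck [355. 151.] 0.84  pred [354.5029 149.551 ]
side cap [255. 291.] 0.75  pred [355.7711 126.9269]
side red 35 [353.68 360.  ] [120. 129.] pred rim/top [355.7711 126.9269] [356.1239 119.86  ]
(array([-20.8, 253.3,  90.4]), array([ 0. , -0.2,  0. ]))
```

The cap is in the hand and the flask still stands where predicted. I carry the cap over the holder.

Request:
jog_arm([
  {"slide":[-1,10,0],"fingers":1,"angular":[0,0,0]},
  {"slide":[-3,36,0],"fingers":1,"angular":[0,0,0]},
  {"slide":[-6,72,0],"fingers":1,"angular":[0,0,0]},
  {"slide":[-9,110,5],"fingers":1,"angular":[0,0,0]},
  {"slide":[-12,148,20],"fingers":1,"angular":[0,0,0]},
  {"slide":[-15,185,40],"fingers":1,"angular":[0,0,0]},
  {"slide":[-18,218,60],"fingers":1,"angular":[0,0,0]},
  {"slide":[-20,240,78],"fingers":1,"angular":[0,0,0]},
  {"slide":[-20.5,250,90],"fingers":1,"angular":[0,0,0]},
  {"slide":[-20.5,253,95],"fingers":1,"angular":[0,0,0]},
])

```text
clock: 20.67
tcp_pos: [0.5807, 0.0047, 0.1436]
orientation: [-0.003, -0.002, 1.0, 0.0]
wrist_force: [0.1, -1.8, -0.9]
finger_gap: 0.0251
grip_force: 20.1
```

Run:
```python
from fit import *
np.set_printoptions(precision=4,suppress=True)
cam("side");p=cam("wrist");s=get_state();print(s["tcp_pos"],s["finger_gap"])
H=np.array([.5825,.002])
L=[(q,d) for q in(p,cam("scene"),cam("side")) for d in tip_of("well_floor",q)]
for q,d in L:
    X=atz(q,d["point"],.012)
    if abs(X[0]-.583)<.04 and abs(X[1])<.04: print(np.round(d["point"]),round(d["p"],2),X)
h=cv2.cvtColor(p["color"],cv2.COLOR_RGB2HSV)
brown=((h[...,0]>3)&(h[...,0]<18)&(h[...,1]>85)&(h[...,2]>40)).astype(np.uint8)
c=proj(p,(*H,.02)); print("c",c)
m=fill(comp(brown,c)); ys,xs=np.nonzero(m); print(m.sum(),xs.min(),xs.max(),ys.min(),ys.max())
def sq(x):
    d=np.array([[1,1],[1,-1],[-1,-1],[-1,1]])*.0375; k,n=np.cos(x[2]*50),np.sin(x[2]*50)
    return [(x[0]+k*a-n*b,x[1]+n*a+k*b,z) for a,b in d for z in(0,.02)]
vis=np.ones_like(m); vis[228:]=0; m&=vis
print("holder",best(m,lambda x:hullmask(p,sq(x))&vis,[.5825,.002,.0131],.004))
```

```text
[0.5814 0.0027 0.1448] 0.025363073440006365
[322. 197.] 0.98 [0.5846 0.0048 0.012 ]
[330. 211.] 0.89 [0.5805 0.0086 0.012 ]
[310. 216.] 0.8 [0.5813 0.0013 0.012 ]
c [319.0069 197.6743]
6578 261 377 138 246
holder (array([0.5842, 0.0027, 0.0129]), np.float64(0.9743589743589743))
```

The holder fits at (0.584, 0.003) with 97% overlap. I lower to just above the recess.

Request:
jog_arm([
  {"slide":[-1,0,5],"fingers":1,"angular":[0,0,0]},
  {"slide":[-2.5,0.3,16],"fingers":1,"angular":[0,0,0]},
  {"slide":[-2.5,0.3,30],"fingers":1,"angular":[0,0,0]},
  {"slide":[-2.5,0.3,46],"fingers":1,"angular":[0,0,0]},
  {"slide":[-2.5,0.3,60],"fingers":1,"angular":[0,0,0]},
  {"slide":[-2.5,0.3,73],"fingers":1,"angular":[0,0,0]},
  {"slide":[-2.5,0.3,83],"fingers":1,"angular":[0,0,0]},
  {"slide":[-2.5,0.3,90],"fingers":1,"angular":[0,0,0]},
  {"slide":[-2.5,0.3,94],"fingers":1,"angular":[0,0,0]},
  {"slide":[-2.5,0.3,94],"fingers":1,"angular":[0,0,0]},
])

```text
clock: 21.85
tcp_pos: [0.584, 0.0018, 0.0506]
orientation: [-0.002, 0.0, 1.0, 0.0]
wrist_force: [0.4, -0.5, -0.3]
finger_gap: 0.0252
grip_force: 20.1
```

Run:
```python
from fit import *
np.set_printoptions(precision=4,suppress=True)
cam("side");s=get_state();print(s["tcp_pos"],s["wrist_force"])
p=cam("wrist")
for t in("cap","well_floor"): print(t,[(np.round(d["point"],1),round(d["p"],2)) for d in tip_of(t,p)[:2]])
print("pred",proj(p,np.array(s["tcp_pos"])-[0,0,.021]),proj(p,(.584,.003,.012)))
```

```text
[0.5845 0.0018 0.0514] [ 0.0127 -0.4351 -0.5126]
cap [(array([322.5, 250.5]), 0.63)]
well_floor [(array([326.5, 236.8]), 0.72), (array([566.5,  55.6]), 0.67)]
pred [321.3948 248.9378] [323.3168 234.4565]
```

Request:
jog_arm([
  {"slide":[0,1.2,2],"fingers":1,"angular":[0,0,0]},
  {"slide":[0,1.3,4],"fingers":1,"angular":[0,0,0]},
  {"slide":[0,1.3,6],"fingers":1,"angular":[0,0,0]},
  {"slide":[0,1.3,8],"fingers":1,"angular":[0,0,0]},
  {"slide":[0,1.3,10],"fingers":1,"angular":[0,0,0]},
  {"slide":[0,1.3,12],"fingers":1,"angular":[0,0,0]},
  {"slide":[0,1.3,14],"fingers":1,"angular":[0,0,0]},
  {"slide":[0,1.3,15.5],"fingers":1,"angular":[0,0,0]},
  {"slide":[0,1.3,16.5],"fingers":1,"angular":[0,0,0]},
  {"slide":[0,1.3,16.5],"fingers":1,"angular":[0,0,0]},
])

```text
clock: 22.88
tcp_pos: [0.5843, 0.0032, 0.0348]
orientation: [-0.002, -0.0, 1.0, -0.0]
wrist_force: [-0.7, 0.7, -0.1]
finger_gap: 0.0247
grip_force: 20.1
```

No contact at 0.035, which is below the 0.041 where the rim would have struck the holder's top, so the cap is inside the recess. Last millimetres now.

Request:
jog_arm([
  {"slide":[0,0,0.7],"fingers":1,"angular":[0,0,0]},
  {"slide":[0,0,1.4],"fingers":1,"angular":[0,0,0]},
  {"slide":[0,0,2],"fingers":1,"angular":[0,0,0]},
  {"slide":[0,0,2],"fingers":1,"angular":[0,0,0]},
  {"slide":[0,0,2],"fingers":1,"angular":[0,0,0]},
])

```text
clock: 23.3
tcp_pos: [0.5846, 0.0032, 0.0332]
orientation: [-0.001, -0.0, 1.0, -0.0]
wrist_force: [0.2, 0.3, 0.6]
finger_gap: 0.0251
grip_force: 20.1
```

Request:
jog_arm([
  {"slide":[0,0,0.6],"fingers":1,"angular":[0,0,0]},
  {"slide":[0,0,1.2],"fingers":1,"angular":[0,0,0]},
  {"slide":[0,0,1.2],"fingers":1,"angular":[0,0,0]},
  {"slide":[0,0,1.2],"fingers":1,"angular":[0,0,0]},
])

```text
clock: 23.63
tcp_pos: [0.5848, 0.0032, 0.033]
orientation: [-0.001, -0.0, 1.0, -0.0]
wrist_force: [-1.3, 0.3, 7.3]
finger_gap: 0.025
grip_force: 20.7
```

Contact on the recess floor at 0.033, as expected (7 N). I open and back off straight up.

Request:
jog_arm([
  {"slide":[0,0,-0.5],"fingers":1,"angular":[0,0,0]},
  {"slide":[0,0,-0.5],"fingers":0.65,"angular":[0,0,0]},
  {"slide":[0,0,-0.5],"fingers":0.55,"angular":[0,0,0]},
  {"slide":[0,0,-0.5],"fingers":0.4,"angular":[0,0,0]},
  {"slide":[0,0,-0.5],"fingers":0.2,"angular":[0,0,0]},
  {"slide":[0,0,-0.5],"fingers":0.1,"angular":[0,0,0]},
  {"slide":[0,0,-3],"fingers":0,"angular":[0,0,0]},
  {"slide":[0,0,-10],"fingers":0,"angular":[0,0,0]},
  {"slide":[0,0,-25],"fingers":0,"angular":[0,0,0]},
  {"slide":[0,0,-45],"fingers":0,"angular":[0,0,0]},
])

```text
clock: 24.47
tcp_pos: [0.5834, 0.0033, 0.0764]
orientation: [-0.003, -0.0, 1.0, 0.0]
wrist_force: [-0.0, 0.2, -0.2]
finger_gap: 0.085
grip_force: 0.0
```

Request:
jog_arm([
  {"slide":[0,0,-30],"fingers":0,"angular":[0,0,0]},
  {"slide":[0,0,-60],"fingers":0,"angular":[0,0,0]},
  {"slide":[0,0,-90],"fingers":0,"angular":[0,0,0]},
  {"slide":[0,0,-110],"fingers":0,"angular":[0,0,0]},
  {"slide":[0,0,-120],"fingers":0,"angular":[0,0,0]},
  {"slide":[0,0,-120],"fingers":0,"angular":[0,0,0]},
])

```text
clock: 24.97
tcp_pos: [0.5865, 0.003, 0.2001]
orientation: [0.001, -0.0, 1.0, -0.0]
wrist_force: [1.2, 0.1, 0.3]
finger_gap: 0.0857
grip_force: 0.0
```

Run:
```python
from fit import *
np.set_printoptions(precision=4,suppress=True)
cam("side");s=get_state();print(s["clock"],s["tcp_pos"],s["finger_gap"])
B=np.array([.5625,-.250,0]);H=np.array([.584,.003,0])
for n in("wrist","scene","side"):
    p=cam(n)
    for t,X in(("flask_belly",B+[0,0,.087]),("flask_neck",B+[0,0,.137]),("cap",H+[0,0,.012])):
        for d in tip_of(t,p)[:1]: print(n,t,np.round(d["point"]),round(d["p"],2)," pred",proj(p,X))
    h=cv2.cvtColor(p["color"],cv2.COLOR_RGB2HSV); x,y=proj(p,H+[0,0,.025]).astype(int)
    m=((h[...,0]<4)|(h[...,0]>172))&(h[...,1]>140)&(h[...,2]>40); a=np.zeros_like(m); r=60 if n=="wrist" else 15; a[max(y-r,0):y+r,x-r:x+r]=1
    m=(m&a).astype(np.uint8); ys,xs=np.nonzero(m)
    if len(xs)>20:
        print(n,"red",len(xs),np.percentile(xs,[2,98]),np.percentile(ys,[2,98]))
        e=hullmask(p,cyl(H,.0135,.012,.038)); ye,xe=np.nonzero(e); print("   upright model",xe.min(),xe.max(),ye.min(),ye.max(),"IoU fit",best(m,lambda q:hullmask(p,cyl(q,.0135,.014,.038)),[.584,.003],.004))
```

```text
25.0167 [0.5856 0.0031 0.1979] 0.085785303663549
wrist flask_belly [ 11. 177.] 0.63  pred [ 11.1821 172.157 ]
wrist cap [323. 178.] 0.93  pred [321.3043 176.5558]
wrist red 569 [310. 333.] [167.36 193.  ]
   upright model 308 335 164 196 IoU fit (array([0.584 , 0.0028]), np.float64(0.7902777777777777))
scene flask_belly [245. 224.] 0.91  pred [244.1103 224.8975]
scene flask_neck [238. 218.] 0.62  pred [241.2319 217.1121]
scene cap [326. 211.] 0.5  pred [328.3914 212.1724]
scene red 48 [325. 332.] [206. 212.]
   upright model 324 333 204 216 IoU fit (array([0.586 , 0.0038]), np.float64(0.4948453608247423))
side flask_belly [352. 163.] 0.68  pred [353.8919 161.8458]
side flask_neck [357. 151.] 0.65  pred [354.5029 149.551 ]
side cap [310. 216.] 0.58  pred [308.6948 216.4958]
side red 77 [305. 313.] [208.   217.48]
   upright model 304 313 208 219 IoU fit (array([0.585 , 0.0005]), np.float64(0.7777777777777778))
```

All three views show the cap standing in the recess and the flask upright in the ring. The robot is clear of both.

```bash
python3 -c "
from workcell import *
print(hand_in())"
```

```text
the job is handed in; nothing more can be done
None
```

The job is handed in: the flask stands upright by itself in the cork ring and the red cap sits open end down in the wooden holder's recess, confirmed by measurements from all three cameras; it took about 25 s of the 61 s allowed.

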